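# Level the specimen imaging stage with a spirit level

### The arm

A 7-joint arm with a two-finger parallel gripper is mounted at the origin on a cart in front of the work surface, level with it; the furniture and walls round the work are solid. World frame = base frame: x ahead of the robot, y to its left, z up, the work surface at z = 0. Lengths are in mm, angles in rad, forces in N, time in s.
With the tool pointing down it reaches from about 400 to 875 mm from the base axis. Payload 4.4 kg.
Tool frame: the origin (TCP) lies midway between the tips of the shut fingers; the grasp point (between the pads) lies 19 mm behind it (ctrl.grip_point_offset is the distance from the TCP to the grasp point, in mm); z points along the fingers, y is the line along which they close (so a half turn about z gives the same grasp; the last joint's range is limited). The gripper opens to 85 mm and grips with 20 to 120 N. Pads are 22 mm wide; open, the fingers measure 114 mm over their backs; the gripper's body (76 mm by 85 mm) begins 54 mm behind the grasp point. The pads swing forward as they close: fully open they stand 13 mm farther back than shut.
Start: joints at [1.147, 0.628, 0.038, 1.517, -0.027, 0.996, -0.02], TCP at [227.667, -608.839, 231.313] pointing down, gripper open.
Joint ranges: [-3.06, 3.06], [-0.37, 2.12], [-1.25, 1.32], [0.18, 2.47], [-1.1, 4.24], [0.23, 1.98], [-2.94, 2.94]. Speed limits (rad/s): [2.57, 2.57, 3.14, 3.14, 3.14, 3.14, 3.14].

### API

Orientations are given as [roll, pitch, yaw] about the fixed x, y, z axes, in that order (R = Rz(yaw) Ry(pitch) Rx(roll)).
In Python, from cell import ctrl, get_image, calibration gives the robot as it stands (ctrl), with the cameras as plain functions.
- The arm moves only by the tool hand_motion, called after "Emit:" as name([rows], argument=value, ...), one row to a line, values as JSON. Schema: {"type":"object","properties":{"motion":{"type":"array","items":{"type":"array","items":{"type":"array","items":{"type":"number"},"minItems":7,"maxItems":7},"minItems":1,"maxItems":12},"minItems":1,"maxItems":1},"only":{"type":"string"},"quiet":{"type":"boolean"},"lines":{"type":"string"}},"required":["motion"],"additionalProperties":false}. motion is a list that holds a single list of rows (three levels of brackets), with 1 to 12 rows, each of 7 numbers: dx, dy, dz in a scale on which 1.0 is 300 mm, then a rotation vector rx, ry, rz in a scale on which 1.0 is pi rad, then the finger opening in mm; each row shifts and turns the commanded pose from where the row before left it, along the tool's axes as they then stand; what a row does not reach is not made up. A row lasts 1/10 s, in which the tool goes at most 50 mm and 0.15 rad, less where a joint would pass 70% of its speed; a pose out of reach is approached as far as the arm can. The fingers move at their own pace and stop on an object; the grip force is fixed at half the most. Time passes only in rows, so rows that do not move let the fingers close. The tool returns the time, the measured TCP pose, the force, the opening and the grip force at its end. only (a regular expression) keeps the lines of the reply that match it, lines (a string "A,B") keeps lines A to B, and quiet returns only ok. Input that does not fit is refused with a message, and nothing moves.
- ctrl.read_state(): the state, without advancing time (a new reading comes with each control period).
- get_image(name): name is "scene" or "side" or "wrist"; returns the picture (400x640x3 uint8, blue, green, red); there is no depth.
- calibration(name): a dict with "fx", "fy", "cx", "cy" (pixels), "rvec" (rotation vector, rad) and "tvec" (3), from world to camera coordinates, as OpenCV has them; the wrist camera has in their place "hand_eye" (4x4, takes a point from camera to tool coordinates, whose origin is the TCP and whose axes are the flange's). Camera axes: x right, y down, z forward; pixel columns grow to the right and rows downward; lengths in mm; the calibration is good to about 2 mm. A picture is of the moment at which its call begins: read the wrist's pose just before it. calibration takes no time and is no camera call.
- ctrl.finish_job(): hands the job in; it is judged then, once.
The state is a dict: "clock": time; "qpos": joint angles; "qd": joint speeds; "tau": joint torques, N m; "eef_pos": TCP position; "tool_rot": TCP orientation; "force": force on the tool from outside, world axes, zero at the start; "torque": the same for the moment, N m; "width": finger opening in mm; "gripper_force": force on a finger pad.
Only numpy, scipy, OpenCV 4.12 (cv2) and the standard library are available. Lean on these libraries where they do the work, as an engineer would, in place of code of your own. Each camera call takes 0.05 s, during which the arm holds its last target. There are 200 camera calls.

### The job

The imaging stage has to be level before the next specimen is photographed. Lift the pinned specimen off the stage and stand it upright in the white card tray on the desk beside the two already in it, without disturbing those; then lay the bar level flat on the bare plate, pointing along the plate towards the knob, and press it down firmly to seat it. Let go of the level, turn the stage's levelling-foot knob until the bubble stands centred between its two lines, and finish still gripping the knob, so that I can tighten its lock nut without the setting creeping.

Things in the scene. Friction and masses are not known exactly. Their poses are not given: they have to be found in the camera images.
- foam_block1: the specimen that stands on the stage: a black beetle on a pin in a white foam cube; 52 mm tall in all. The foam, the only part to grip, is 24 mm (its x) by 30 mm (its y) by 18 mm high; the beetle above it passes between the open fingers. Origin: centre of its underside, z up.
- white_tray: open white card tray, 147 mm (its x) by 182 mm (its y), 45 mm high, walls and floor 2 mm thick, flat on the desk left of the stage. Two other foam-cube specimens already stand in its +x half (near x = +45, y = +45 and -45 mm); its -x half is empty. Origin: centre of its underside, z up.
- stage: levelling stage: grey plate 90 mm (x) by 200 mm (y), top face 34 mm above the desk, on two fixed feet near its +y end (pivot line y = +85 mm) and one screw foot with a knob in a rounded ear at its -y end (x = 0, y = -115 mm; ear to y = -138 mm). Origin: on the desk under the plate's centre, z up. The plate tilts under 0.5 degree as the foot turns.
- knob_grip (a point): centre of that knob at the height to grip, 29 mm above the plate. The knob turns with 0.06 N m friction and stays where it is left. Right-hand thread, 3 mm a turn: clockwise seen from above raises the knob's end of the plate, anticlockwise lowers it. At the start that end is too low, by about a quarter to two fifths of a turn of the knob.
- level: bar spirit level, aluminium with black end caps, 130 mm long (its x), 26 mm wide (its y), 32 mm high, about 0.25 kg, lying on its base on the desk right of the stage. A window in the middle of its top shows a lying vial with a bubble and two dark lines 20 mm apart. Origin: centre of its underside, z up.
- bubble (a joint): place of the bubble (14 mm long, pale) along the level's x axis, in m: 0 centred between the lines, positive towards the level's +x end, stops at +-0.016. It floats towards the higher end, 2 mm for each mrad of slope, and takes about 2 s to settle. With the level along the stage, one rad of the knob moves it about 4.6 mm.
- foot_knob: the levelling foot's knob: black, round, knurled, 36 mm across, 25 mm high, its underside 15 mm and its top 40 mm above the plate's top face; vertical axis, a slack hexagonal lock nut underneath. Origin: on its axis at the level of the plate's top face, z up. It can be gripped at any angle; it rises with the plate by less than 2 mm.
- foam_block2: another pinned specimen (brown beetle on a foam cube, 52 mm tall) that stands in the tray from the start, near the tray's x = +45, y = +45 mm, and must stay there. Origin: centre of its underside, z up.
- foam_block3: another pinned specimen (black beetle on a foam cube, 52 mm tall) that stands in the tray from the start, near the tray's x = +45, y = -45 mm, and must stay there. Origin: centre of its underside, z up.

How it is judged:
By the outcome, as a careful person would: the job done as asked, in the order asked, and still so for the second after the job is handed in, while the arm keeps its last pose, push and grip.
It also fails if it takes over 72 s, if anything falls off the work surface, if the arm or the gripper's body presses on something with over 40 N, if the wrist force passes 120 N, or if a joint passes its speed limit or range.

## Working session

There is one attempt and no reset: what is moved stays moved. The work goes in short steps, Python scripts to look and compute and a tool call to move; the robot and the scene stay as the last step left them, time stands still between calls to the robot, and variables do not carry over. Pictures are saved under pics/ and viewed, at most 10 in all, crops included, and the job is handed in when it is done.

```bash
ls; mkdir -p pics
```

Run:
```python
from cell import ctrl, get_image, calibration
import cv2,numpy as np
s=ctrl.read_state();print(s)
a=get_image("scene");b=get_image("side")
cv2.imwrite("pics/scene0.png",a);cv2.imwrite("pics/side0.png",b)
for n in("scene","side","wrist"):print(n,calibration(n))
```

```text
cell.py
pics
{'clock': 0.0, 'qpos': array([ 1.14722584,  0.62935055,  0.03842423,  1.51837752, -0.02697653,
        0.99630026, -0.02002202]), 'qd': array([ 7.71875232e-05, -7.22092796e-05,  1.43443478e-04, -9.45002790e-04,
       -8.88173867e-04, -1.32310936e-03, -7.48180794e-04]), 'tau': array([-5.16044311e-04, -5.63389277e+01,  1.22560032e+00, -1.93437856e+01,
        1.08357001e-02,  1.05703666e-02,  1.30439668e-05]), 'eef_pos': array([ 227.43019399, -608.23877793,  230.38286605]), 'tool_rot': array([-3.13967488e+00,  3.51194176e-05,  3.57775395e-01]), 'force': array([ 0.19549763, -0.04955948, -0.29127712]), 'torque': array([-0.01937816, -0.00202694, -0.0319218 ]), 'gripper_force': 0.0, 'width': 85.2344356510665}
scene {'fx': 416.76081550880855, 'fy': 416.76081550880855, 'cx': 324.60613423877345, 'cy': 192.13885966117567, 'rvec': array([ 0.81780858, -2.60905389,  1.01841693]), 'tvec': array([388.26640308, 272.4362555 , 842.52927362])}
side {'fx': 477.14014614718093, 'fy': 477.14014614718093, 'cx': 331.6859643433012, 'cy': 191.4601765297776, 'rvec': array([ 2.14470964,  0.04017127, -0.02546124]), 'tvec': array([-493.28725549,   50.18129835, 1474.43419914])}
wrist {'fx': 294.4760620015699, 'fy': 294.4760620015699, 'cx': 323.52682917331185, 'cy': 201.39328222263694, 'hand_eye': array([[-1.92051270e-04, -9.56853400e-01, -2.90571047e-01,
         7.34729586e+01],
       [ 9.99999924e-01, -8.52399070e-05, -3.80248350e-04,
         1.73094821e+00],
       [ 3.39073677e-04, -2.90571098e-01,  9.56853344e-01,
        -1.42598754e+02],
       [ 0.00000000e+00,  0.00000000e+00,  0.00000000e+00,
         1.00000000e+00]])}
```

View pics/scene0.png

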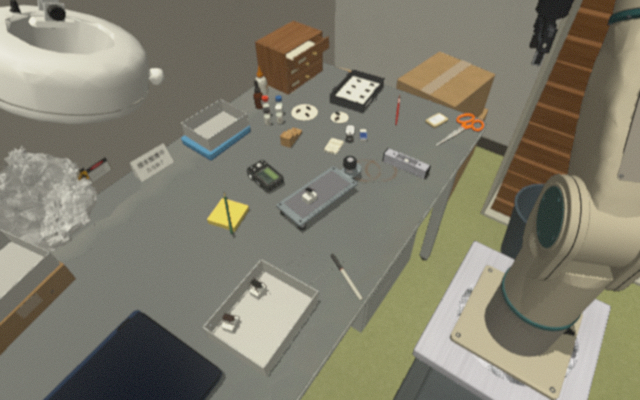

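View pics/side0.png

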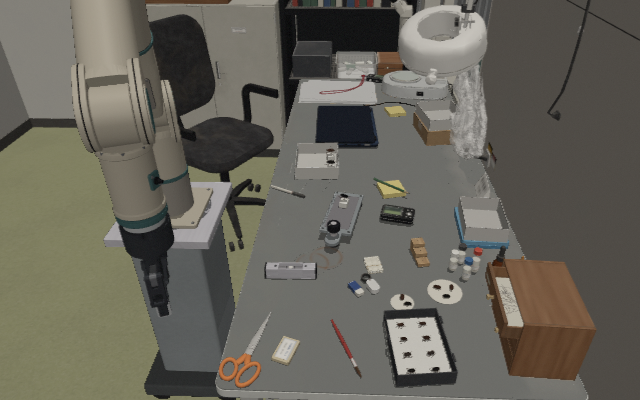

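The scene shows the tray at (262,315), the specimen at (310,193) on the stage (318,197), the knob at (350,165) and the level at (407,162). The side view shows the tray at (318,160), the specimen at (344,201), the knob at (333,232) and the level at (290,270).

Create h.py:
```python
from cell import ctrl, get_image, calibration
import cv2,numpy as np
from scipy.spatial.transform import Rotation as R
def tool():
    s=ctrl.read_state();return R.from_euler('xyz',s['tool_rot']).as_matrix(),s['eef_pos'],s
def cam(n,st=None):
    c=calibration(n)
    if n=='wrist':
        T,p,_=st or tool();H=c['hand_eye'];M=T@H[:3,:3];o=T@H[:3,3]+p
    else:
        M=cv2.Rodrigues(c['rvec'])[0].T;o=-M@c['tvec']
    return c,M,o
def ray(k,u,v):
    c,M,o=k;d=M@np.array([(u-c['cx'])/c['fx'],(v-c['cy'])/c['fy'],1]);return o,d/np.linalg.norm(d)
def onz(k,uv,z):
    o,d=ray(k,*uv);return o+d*(z-o[2])/d[2]
def tri(rs):
    A=np.zeros((3,3));b=np.zeros(3)
    for o,d in rs:
        P=np.eye(3)-np.outer(d,d);A+=P;b+=P@o
    x=np.linalg.solve(A,b);return x,[np.linalg.norm((np.eye(3)-np.outer(d,d))@(x-o)) for o,d in rs]
def proj(k,X):
    c,M,o=k;q=M.T@(np.asarray(X,float)-o);return q[0]/q[2]*c['fx']+c['cx'],q[1]/q[2]*c['fy']+c['cy']
def delta(goal,rpy_yaw=None):
    "tool-axes shift from measured pose to a world goal"
    T,p,_=tool();return T.T@(np.asarray(goal)-p)
```

Run:
```python
from h import *
a=cam('scene');b=cam('side');np.set_printoptions(precision=1,suppress=True)
for n,p,q in [('beetle',(309,190),(344,200)),('knobtop',(349,160),(333,225)),('level',(408,157),(290,267))]:
    print(n,tri([ray(a,*p),ray(b,*q)]))
for n,p in [('tray',[(204,324),(262,262),(319,292),(264,368)]),]:
    for x in p: print(n,onz(a,x,45))
for x in [(297,145),(339,145),(339,178),(295,178)]:print('traySide',onz(b,x,45))
for x in [(278,199),(340,169),(357,180),(295,224)]:print('stage',onz(a,x,34))
for x in [(383,151),(430,166)]:print('lev',onz(a,x,32))
for x in [(265,265),(317,265)]:print('levS',onz(b,x,32))
for n,k in(('a',a),('b',b)):print(n,k[2])
```

```text
beetle (array([533.4, -23.5,  58.3]), [np.float64(2.6220820489265466), np.float64(2.62208204892643)])
knobtop (array([ 505.8, -160.7,   68.4]), [np.float64(2.2764772362680694), np.float64(2.276477236267988)])
level (array([ 400.9, -294.5,   33.9]), [np.float64(0.2568046940380162), np.float64(0.2568046940380003)])
tray [500.9 366.2  45. ]
tray [501.4 195.2  45. ]
tray [358.8 183.9  45. ]
tray [351.7 363.5  45. ]
traySide [354.7 345.1  45. ]
traySide [506.6 350.2  45. ]
traySide [512.6 120.4  45. ]
traySide [371.2 115.5  45. ]
stage [595.7  27.2  34. ]
stage [ 527.9 -149.6   34. ]
stage [ 469.2 -140.5   34. ]
stage [512.5  65.7  34. ]
lev [ 470.4 -279.1   32. ]
lev [ 337.1 -297.9   32. ]
levS [ 336.4 -287.3   32. ]
levS [ 467.6 -282.6   32. ]
a [102.  524.6 805.7]
b [  542.1 -1190.6   841.7]
```

Careful with the scale: shifts go in shares of 300 mm and turns go in shares of pi rad. That gives: 37 mm is 0.1233, -32 mm is -0.1067.

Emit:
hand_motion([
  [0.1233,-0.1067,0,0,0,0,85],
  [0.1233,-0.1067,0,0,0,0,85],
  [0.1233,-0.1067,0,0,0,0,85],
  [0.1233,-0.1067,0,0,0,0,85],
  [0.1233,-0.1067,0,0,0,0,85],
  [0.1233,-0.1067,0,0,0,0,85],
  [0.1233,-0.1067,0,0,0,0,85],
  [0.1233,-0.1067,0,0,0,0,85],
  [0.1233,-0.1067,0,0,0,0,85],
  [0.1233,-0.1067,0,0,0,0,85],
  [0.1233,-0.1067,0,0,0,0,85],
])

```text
refused: motion: the value is too long (schema: maxItems 1). Nothing was moved.
```

The error is about the shape of the input: a list holding one list of rows, three levels of brackets. Fixing that and sending the same move.

Emit:
hand_motion([
  [[0.1233,-0.1067,0,0,0,0,85],[0.1233,-0.1067,0,0,0,0,85],[0.1233,-0.1067,0,0,0,0,85],[0.1233,-0.1067,0,0,0,0,85],[0.1233,-0.1067,0,0,0,0,85],[0.1233,-0.1067,0,0,0,0,85],[0.1233,-0.1067,0,0,0,0,85],[0.1233,-0.1067,0,0,0,0,85],[0.1233,-0.1067,0,0,0,0,85],[0.1233,-0.1067,0,0,0,0,85],[0.1233,-0.1067,0,0,0,0,85]],
])

```text
clock: 1.2
eef_pos: [486.1, -134.7, 231.2]
tool_rot: [-3.142, 0.0, 0.358]
force: [0.3, -0.1, -0.4]
width: 84.9
gripper_force: 0.0
```

Run:
```python
from h import *
import pickle
t=tool();im=get_image('wrist');cv2.imwrite('pics/w1.png',im);pickle.dump(t,open('w1.pkl','wb'));print(t[1],t[2]['tool_rot'],t[2]['qd'])
```

```text
[ 486.07930978 -134.74418631  231.21499057] [-3.14155391e+00  2.62121698e-04  3.57694103e-01] [-0.9100124   0.12799433 -0.05131552 -0.23613802  0.03298454  0.09776986
 -0.97512843]
```

View pics/w1.png

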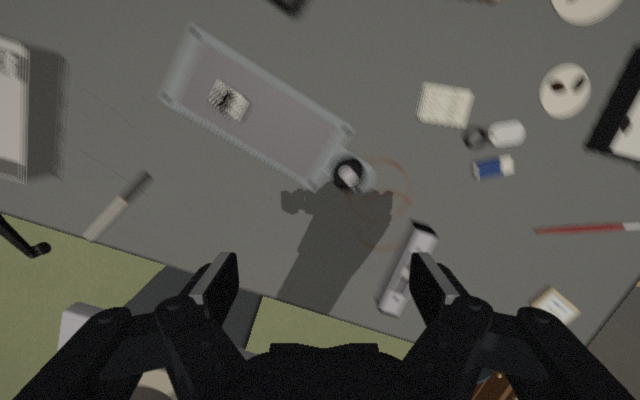

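The wrist view (slightly blurred by motion) shows the specimen at (228,99), roughly aligned with the stage, the knob at (348,175) and the level from (424,228) to (392,305).

Run:
```python
from h import *
import pickle
np.set_printoptions(precision=2,suppress=True)
t=tool();im=get_image('wrist');cv2.imwrite('pics/w1b.png',im);pickle.dump(t,open('w1b.pkl','wb'));k=cam('wrist',t)
print(t[1],abs(t[2]['qd']).max())
g=cv2.cvtColor(im,cv2.COLOR_BGR2GRAY)
roi=np.zeros_like(g);roi[60:140,190:275]=255
m=((g>150)&(roi>0)).astype(np.uint8)
n,l,st,ce=cv2.connectedComponentsWithStats(m)
print(n,st[1:],ce[1:])
m2=cv2.morphologyEx(m,cv2.MORPH_CLOSE,np.ones((9,9)))
c=max(cv2.findContours(m2,0,2)[0],key=cv2.contourArea)
b=cv2.boxPoints(cv2.minAreaRect(c));print(b)
for p in b:print(onz(k,p,52))
for p in [(192,28),(352,130),(162,100),(312,190)]:print('st',onz(k,p,34))
print('kn',onz(k,(348,163),74),onz(k,(424,228),32),onz(k,(392,305),32))
```

```text
[ 491.05 -124.62  231.29] 0.1818349679623689
9 [[229  96  11  11  58]
 [241 100   3   2   3]
 [245 102   1   2   2]
 [225 107   8   8  23]
 [249 106   2   1   2]
 [243 107  16  23 137]
 [227 115   2   3   4]
 [246 116   1   3   3]] [[233.93 100.59]
 [242.   100.33]
 [245.   102.5 ]
 [228.17 110.09]
 [249.5  106.  ]
 [251.01 117.81]
 [227.75 116.  ]
 [246.   117.  ]]
[[239.4 125.2]
 [249.2 105.6]
 [258.8 110.4]
 [249.  130. ]]
[516.04 -19.98  52.  ]
[538.78 -23.88  52.  ]
[537.83 -34.67  52.  ]
[514.97 -30.96  52.  ]
st [589.09  57.64  34.  ]
st [ 554.38 -135.16   34.  ]
st [508.64  71.4   34.  ]
st [ 472.94 -117.64   34.  ]
kn [ 523.18 -140.     74.  ] [ 477.28 -264.73   32.  ] [ 361.43 -274.89   32.  ]
```

Converted, -35 mm is -0.1167, 15 mm is 0.05, 0.14 rad is 0.0446.

Emit:
hand_motion([
  [[0,0,0.05,0,0,0.0446,85],[0,0,0.05,0,0,0.0446,85],[0,0,0.05,0,0,0.0446,85],[0,0,0.05,0,0,0.0446,85],[0.02,-0.1167,0,0,0,0,85],[0.02,-0.1167,0,0,0,0,85],[0.02,-0.1167,0,0,0,0,85],[0,0,0,0,0,0,85],[0,0,0,0,0,0,85],[0,0,0,0,0,0,85]],
])

```text
clock: 2.3
eef_pos: [523.7, -38.9, 171.2]
tool_rot: [3.141, 0.001, -0.204]
force: [1.1, 0.3, -0.2]
width: 84.8
gripper_force: 0.0
```

Run:
```python
from h import *
import pickle
t=tool();im=get_image('wrist');cv2.imwrite('pics/w2.png',im);pickle.dump(t,open('w2.pkl','wb'));print(t[1],t[2]['tool_rot'],abs(t[2]['qd']).max())
```

```text
[523.66753168 -38.87839255 171.15694513] [ 3.14050781e+00  6.76553802e-04 -2.03914691e-01] 0.01358184801892666
```

View pics/w2.png

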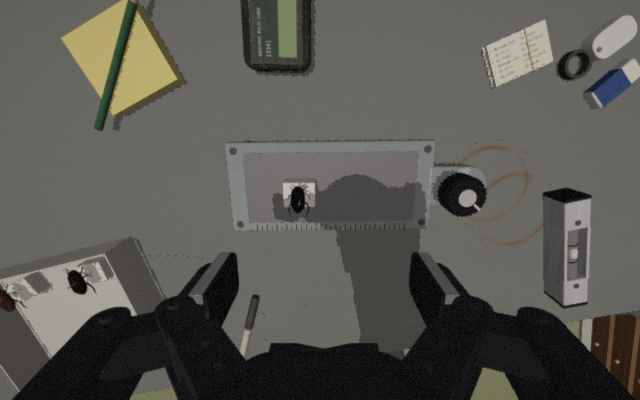

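Now sharp: the foam top spans about (283–316, 181–207), aligned with the stage (plate 226–435, 141–229). The knob is at (462,194), top cap at (468,199), and the level runs from (567,192) to (569,303), its bubble near (573,254).

Run:
```python
from h import *
import pickle
np.set_printoptions(precision=1,suppress=True)
t2=pickle.load(open('w2.pkl','rb'));k=cam('wrist',t2);k1=cam('wrist',pickle.load(open('w1b.pkl','rb')))
im=cv2.imread('pics/w2.png');g=im.min(axis=2)
m=np.zeros_like(g);m[170:225,270:330]=(g[170:225,270:330]>125)
ys,xs=np.where(m);print('foam px',np.percentile(xs,[1,99]),np.percentile(ys,[1,99]))
for p in [(283,181),(316,181),(316,207),(283,207)]:print('foam',onz(k,p,52),np.round(proj(k1,onz(k,p,52)),1))
C=[onz(k,p,34) for p in [(226,141),(435,141),(427,229),(236,229)]]
for c in C:print('plate',c)
e=(C[0]-C[1]);print('stage yaw',np.arctan2(-e[0],e[1]),np.linalg.norm(e),np.linalg.norm(C[1]-C[2]),'centre',sum(C)/4)
print('knob',onz(k,(468,199),74))
L=[onz(k,p,32) for p in [(544,191),(590,194),(587,303),(552,305)]]
for l in L:print('lev',l)
# triangulate with earlier view: knob cap, plate corners, level
im1=cv2.imread('pics/w1b.png')
cv2.imwrite('pics/w1bc.png',cv2.resize(im1[0:330,150:480],None,fx=1.8,fy=1.8,interpolation=cv2.INTER_CUBIC))
print('tray blk',[onz(k,p,20) for p in [(92,270),(28,290)]],'corner',onz(k,(135,238),45))
```

```text
foam px [271.8 314. ] [183. 224.]
foam [544.7  -7.4  52. ] [235.7  94.9]
foam [538.7 -36.8  52. ] [261.  111.4]
foam [514.3 -31.6  52. ] [249.4 131.7]
foam [520.6  -1.4  52. ] [223.7 115.4]
plate [589.2  38.8  34. ]
plate [ 549.5 -152.5   34. ]
plate [ 462.5 -136.1   34. ]
plate [502.2  55.   34. ]
stage yaw -0.20416441187094303 195.32500135265283 88.53454680136885 centre [525.9 -48.7  34. ]
knob [ 502.  -161.5   74. ]
lev [ 478.6 -254.3   32. ]
lev [ 466.1 -299.1   32. ]
lev [ 336.2 -302.8   32. ]
lev [ 341.5 -264.5   32. ]
tray blk [array([482.6, 232.9,  20. ]), array([473.4, 315.8,  20. ])] corner [516.9 151.4  45. ]
```

View pics/w1bc.png

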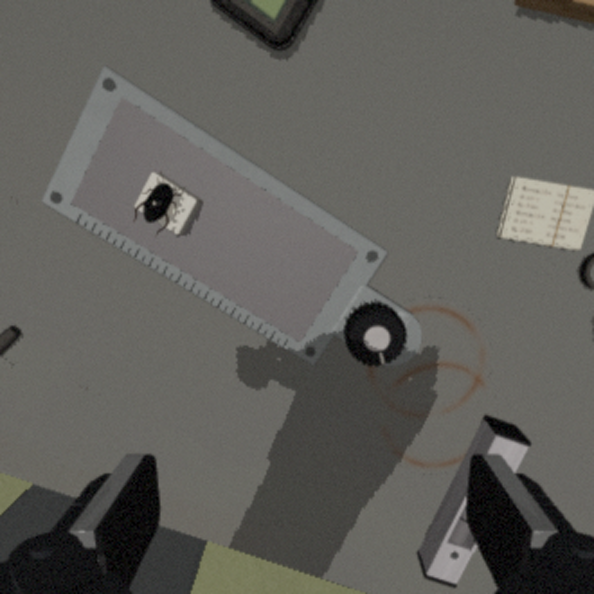

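The crop confirms foam corners at w1b pixels ≈(235,95), (261,114), (252,131), (225,114), matching the z=52 projection; the knob cap is at (359,188).

Run:
```python
from h import *
import pickle
np.set_printoptions(precision=1,suppress=True)
k=cam('wrist',pickle.load(open('w2.pkl','rb')));k1=cam('wrist',pickle.load(open('w1b.pkl','rb')))
f=lambda x,y:(x/1.8+150,y/1.8)
for n,p,q in [('foam',(283,181),f(153,172)),('foam',(316,181),f(200,205)),('foam',(316,207),f(184,236)),('knob',(468,199),f(377,338)),('plate',(226,141),f(105,67)),('plate',(435,141),f(386,253)),('level',(544,191),f(488,415)),('level',(590,194),f(530,443))]:
    print(n,*tri([ray(k,*p),ray(k1,*q)]))
```

```text
foam [544.   -6.6  49.5] [np.float64(0.4324998849030185), np.float64(0.4324998849030885)]
foam [535.6 -35.6  39.6] [np.float64(0.4284630494958841), np.float64(0.4284630494959819)]
foam [515.2 -32.9  51.7] [np.float64(1.5053086454913196), np.float64(1.5053086454912854)]
knob [ 505.  -159.2   80.2] [np.float64(0.6767775721228196), np.float64(0.6767775721227546)]
plate [588.6  40.7  30.6] [np.float64(0.8777738291916695), np.float64(0.877773829191742)]
plate [ 549.6 -152.5   34.2] [np.float64(0.05109935616429542), np.float64(0.05109935616405182)]
level [ 464.9 -278.2   -1.5] [np.float64(0.49667956486245624), np.float64(0.496679564862489)]
level [ 464.9 -301.2   29.5] [np.float64(0.1000144502407311), np.float64(0.10001445024069053)]
```

Emit:
hand_motion([
  [[0.0033,-0.0333,0.0333,0,0,0,85],[0.0033,-0.0333,0.0833,0,0,0,85],[0,0,0.1333,0,0,0,85],[0,0,0.1,0,0,0,85],[0,0,0.0667,0,0,0,85],[0,0,0.0133,0,0,0,85],[0,0,0,0,0,0,85],[0,0,0,0,0,0,85]],
])

```text
clock: 3.15
eef_pos: [531.0, -18.3, 43.1]
tool_rot: [-3.141, -0.002, -0.203]
force: [0.6, 0.2, -0.7]
width: 85.2
gripper_force: 0.0
```

Converted, 6 mm is 0.02.

Emit:
hand_motion([
  [[0,0,0.02,0,0,0,45],[0,0,0,0,0,0,45],[0,0,0,0,0,0,45],[0,0,0,0,0,0,0],[0,0,0,0,0,0,0],[0,0,0,0,0,0,0],[0,0,0,0,0,0,0],[0,0,0,0,0,0,0]],
])

```text
clock: 3.95
eef_pos: [530.6, -18.2, 37.0]
tool_rot: [-3.141, -0.001, -0.202]
force: [-0.7, -1.0, 6.4]
width: 28.6
gripper_force: 59.7
```

Converted, -33 mm is -0.11, -32 mm is -0.1067, -0.1 rad is -0.0318.

Emit:
hand_motion([
  [[0,0,-0.0667,0,0,0,0],[0,0,-0.1,0,0,0,0],[0,0,-0.1,0,0,0,0],[-0.08,-0.1067,0,0,0,0,0],[-0.0833,-0.11,0,0,0,0,0],[-0.0833,-0.11,0,0,0,0,0],[-0.0833,-0.11,0,0,0,0,0],[-0.0833,-0.11,0,0,0,0,0],[-0.0833,-0.11,0,0,0,0,0],[-0.0833,-0.11,0,0,0,0,0],[-0.0767,-0.1,0,0,0,-0.0318,0],[0,0,0,0,0,-0.0318,0]],
])

```text
clock: 5.15
eef_pos: [386.3, 282.2, 116.2]
tool_rot: [-3.139, 0.001, 0.012]
force: [0.3, -0.4, 0.5]
width: 28.3
gripper_force: 59.3
```

Emit:
hand_motion([
  [[0,0,0,0,0,0,0],[0,0,0,0,0,0,0],[0,0,0,0,0,0,0]],
])

```text
clock: 5.45
eef_pos: [390.2, 274.9, 116.4]
tool_rot: [3.141, -0.0, -0.006]
force: [-0.2, 0.0, -0.3]
width: 28.8
gripper_force: 59.3
```

Run:
```python
from h import *
import pickle
t=tool();im=get_image('wrist');cv2.imwrite('pics/w3.png',im);pickle.dump(t,open('w3.pkl','wb'));print(t[1],t[2]['tool_rot'],abs(t[2]['qd']).max())
```

```text
[390.21020172 274.91468117 116.36378381] [ 3.14107921e+00 -3.17200401e-04 -6.23943202e-03] 0.005088289792078706
```

View pics/w3.png

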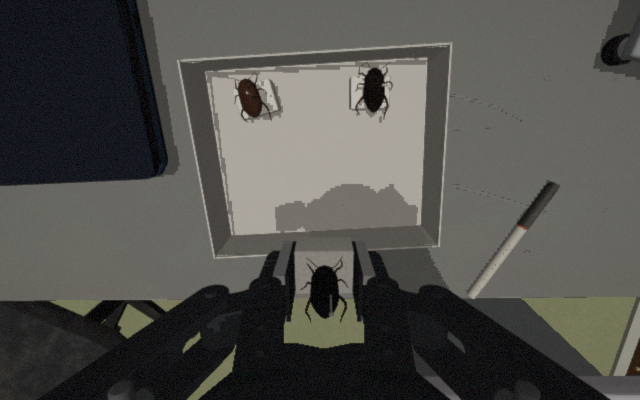

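The tray rim corners are at (181,60), (450,43), (437,248) and (216,258), with specimens at (250,98) and (375,92). The held specimen is upright between the fingers at (325,290).

Run:
```python
from h import *
import pickle
np.set_printoptions(precision=1,suppress=True)
k=cam('wrist',pickle.load(open('w3.pkl','rb')))
C=[onz(k,p,45) for p in [(181,60),(450,43),(437,248),(216,258)]]
for c in C:print(c)
print(sum(C)/4)
F=[onz(k,p,2) for p in [(206,72),(428,58),(418,227),(233,236)]]
for c in F:print('floor',c)
print(sum(F)/4)
```

```text
[497.9 366.9  45. ]
[506.9 189.8  45. ]
[359.9 182.8  45. ]
[352.2 360.1  45. ]
[429.2 274.9  45. ]
floor [495.7 367.    2. ]
floor [504.8 189.4   2. ]
floor [360.7 184.8   2. ]
floor [352.6 359.    2. ]
[428.5 275.    2. ]
```

Converted, 30 mm is 0.1, 20 mm is 0.0667.

Emit:
hand_motion([
  [[0,0,0.0667,0,0,0,0],[0,0,0.1,0,0,0,0],[0,0,0.1,0,0,0,0],[0,0,0.05,0,0,0,0],[0,0,0.0267,0,0,0,0],[0,0,0.0067,0,0,0,0],[0,0,0.0067,0,0,0,0],[0,0,0,0,0,0,0],[0,0,0,0,0,0,0]],
])

```text
clock: 6.4
eef_pos: [390.1, 275.8, 9.5]
tool_rot: [3.141, -0.0, -0.004]
force: [-0.5, 0.7, 0.3]
width: 28.5
gripper_force: 59.3
```

Emit:
hand_motion([
  [[0,0,0.0067,0,0,0,0],[0,0,0.0033,0,0,0,0],[0,0,0.0033,0,0,0,0],[0,0,0,0,0,0,0]],
])

```text
clock: 6.8
eef_pos: [389.7, 276.1, 5.5]
tool_rot: [3.141, 0.0, -0.002]
force: [0.5, -0.8, -0.7]
width: 28.5
gripper_force: 59.3
```

Lower by 1 mm at a time until contact, then release.

Converted, 0.5 mm is 0.0017.

Emit:
hand_motion([
  [[0,0,0.0017,0,0,0,0],[0,0,0.0017,0,0,0,0],[0,0,0,0,0,0,0]],
])

```text
clock: 7.1
eef_pos: [389.8, 276.2, 5.1]
tool_rot: [-3.141, 0.0, -0.002]
force: [-1.1, -1.0, 7.2]
width: 28.7
gripper_force: 60.3
```

Emit:
hand_motion([
  [[0,0,0,0,0,0,31],[0,0,0,0,0,0,36],[0,0,-0.0033,0,0,0,42],[0,0,-0.0033,0,0,0,50],[0,0,-0.0033,0,0,0,60],[0,0,-0.0033,0,0,0,60],[0,0,-0.0033,0,0,0,60]],
])

```text
clock: 7.8
eef_pos: [389.7, 276.2, 9.6]
tool_rot: [3.141, 0.0, -0.002]
force: [-0.1, -0.3, 0.9]
width: 60.2
gripper_force: 0.0
```

Converted, -40 mm is -0.1333, -35 mm is -0.1167.

Emit:
hand_motion([
  [[0,0,-0.05,0,0,0,60],[0,0,-0.1167,0,0,0,60],[0,0,-0.1333,0,0,0,60],[0,0,-0.1333,0,0,0,85],[0,0,-0.0333,0,0,0,85],[0,0,0,0,0,0,85],[0,0,0,0,0,0,85]],
])

```text
clock: 8.5
eef_pos: [389.0, 276.1, 148.8]
tool_rot: [3.141, 0.001, -0.002]
force: [-0.5, 0.4, -0.5]
width: 84.8
gripper_force: 0.0
```

Run:
```python
from h import *
import pickle
t=tool();im=get_image('wrist');cv2.imwrite('pics/w4.png',im);pickle.dump(t,open('w4.pkl','wb'));print(t[1],t[2]['qpos'])
print(pickle.load(open('w2.pkl','rb'))[2]['qpos'])
```

```text
[389.00149303 276.14114835 148.78693825] [-0.97126346  0.55121122  0.42987133  2.07902348 -0.40203608  0.59242864
 -1.83197045]
[-0.08404636  0.5377867   0.15311608  1.93049046 -0.12256791  0.68300143
 -1.63165608]
```

Emit:
hand_motion([
  [[0.0667,0.1333,0,0,0,0,85],[0.0667,0.15,0,0,0,0,85],[0.0333,0.1567,0,0,0,0,85],[0.0333,0.1567,0,0,0,0,85],[0,0.16,0,0,0,0,85],[0,0.16,0,0,0,0,85],[0,0.16,0,0,0,0,85],[0,0.16,0,0,0,0,85],[-0.0333,0.16,0,0,0,0,85],[-0.0333,0.16,0,0,0,0,85],[-0.0333,0.1533,0,0,0,0,85],[-0.0267,0.1267,0,0,0,0,85]],
])

```text
clock: 9.75
eef_pos: [408.4, -277.2, 147.9]
tool_rot: [-3.141, 0.003, -0.005]
force: [0.9, -0.0, -0.2]
width: 84.9
gripper_force: 0.0
```

Emit:
hand_motion([
  [[0,0,0,0,0,-0.0159,85],[0,0,0,0,0,0,85],[0,0,0,0,0,0,85],[0,0,0,0,0,0,85]],
])

```text
clock: 10.15
eef_pos: [410.5, -273.4, 148.9]
tool_rot: [-3.14, 0.001, 0.049]
force: [-0.2, -0.1, -0.4]
width: 84.9
gripper_force: 0.0
```

Run:
```python
from h import *
import pickle
t=tool();im=get_image('wrist');cv2.imwrite('pics/w5.png',im);pickle.dump(t,open('w5.pkl','wb'));print(t[1],t[2]['tool_rot'],t[2]['qpos'])
b=cv2.imread('pics/w4.png')
cv2.imwrite('pics/w45.png',np.vstack([cv2.resize(b,(480,300)),cv2.resize(im,(480,300))]))
```

```text
[ 410.53759837 -273.40088006  148.86707944] [-3.14029510e+00  1.45572968e-03  4.89487525e-02] [ 0.32098164  0.55102407  0.30586485  2.03490254 -0.28436937  0.5975168
 -0.70064178]
```

View pics/w45.png

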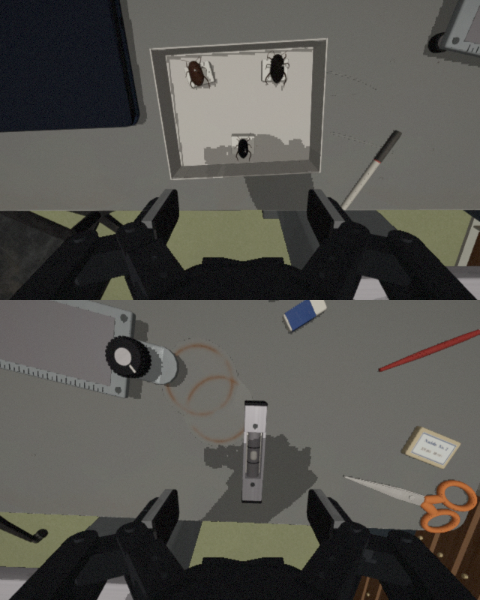

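The top half shows the specimen standing upright in the tray at w4 ≈(324,192), the other two undisturbed. The bottom half shows the level in w5 from ≈(341,134) to (338,267), bubble near (337,206), and the knob at (168,74).

Run:
```python
from h import *
import pickle
np.set_printoptions(precision=1,suppress=True)
t=pickle.load(open('w5.pkl','rb'));k=cam('wrist',t);im=cv2.imread('pics/w5.png')
g=cv2.cvtColor(im,cv2.COLOR_BGR2GRAY);roi=np.zeros_like(g);roi[125:275,315:365]=1
m=((g>140)&(roi>0)).astype(np.uint8);m=cv2.morphologyEx(m,cv2.MORPH_CLOSE,np.ones((15,15)))
c=max(cv2.findContours(m,0,2)[0],key=cv2.contourArea);b=cv2.boxPoints(cv2.minAreaRect(c));print(b)
for p in b:print(onz(k,p,32))
P=[onz(k,p,32) for p in b];print('c',sum(P)/4)
rows=[(y,np.where(m[y])[0].min(),np.where(m[y])[0].max()) for y in (150,180,230,255)]
Q=[(onz(k,(a,y),32)[:2],onz(k,(z,y),32)[:2]) for y,a,z in rows]
for q in Q:print(*q,np.linalg.norm(q[0]-q[1]))
mid=np.array([(a+z)/2 for a,z in Q]);print('yaw',np.arctan2(*(mid[0]-mid[-1])[::-1]))
cv2.imwrite('pics/c5.png',cv2.resize(im[120:280,290:390],None,fx=3.5,fy=3.5,interpolation=cv2.INTER_CUBIC))
```

```text
[[324.4 190. ]
 [327.  140.4]
 [355.4 141.9]
 [352.8 191.5]]
[ 416.6 -275.5   32. ]
[ 461.  -275.6   32. ]
[ 460.9 -300.2   32. ]
[ 416.4 -301.4   32. ]
c [ 438.7 -288.2   32. ]Traceback (most recent call last):
  File "<stdin>", line 10, in <module>
    return umr_minimum(a, axis, None, out, keepdims, initial, where)
ValueError: zero-size array to reduction operation minimum which has no identity
```

Run:
```python
from h import *
import pickle
np.set_printoptions(precision=1,suppress=True)
t=pickle.load(open('w5.pkl','rb'));k=cam('wrist',t);im=cv2.imread('pics/w5.png')
g=cv2.cvtColor(im,cv2.COLOR_BGR2GRAY)
print('col profile x=340 r128-148',g[126:146,341]);print('r250-275',g[250:278,337])
for y in (145,165,235,250,258):print(y,g[y,316:366])
```

```text
col profile x=340 r128-148 [105 107 105 106 105 107 106  98  45  18  12  29  37  30  69 135 175 180
 182 180]
r250-275 [113 116 115 115 116 116 112 112 115 112 114 112 114 112 112 112 108  80
  30   8  31  56  69  71  73  73  73  75]
145 [110 110 109 108 111 111 112 109 109 107 102 153 173 174 172 172 174 175
 174 174 177 176 172 175 178 180 181 181 177 175 176 176 174 174 172 170
 171 174 173 150 104 103 108 103 107 105 105 108 106 103]
165 [110 109 109 107 109 109 111 108 107  97 145 166 168 168 171 167 171 171
 168 168 169 158 126  94  94 113 143 158 167 172 170 168 166 166 164 167
 171 168 145 113 105 103 106 106 108 106 107 107 105 107]
235 [ 72  70  72  71  71  73  73  84 108 111 101  82  82  73  66  68  66  68
  70  68  71  70  67  70  68  63  69  68  74  80  79  84 106 108 104  79
  69  74  72  71  72  69  69  73  70  70  72  70  71  73]
250 [ 71  71  72  71  73  70  70  89 106 109 109 108 105 109 108 111 109 109
 108 110 112 113 111 109 110 113 109 108 108 108 110 111 109  94  73  71
  72  72  70  71  71  71  71  67  72  70  73  72  72  71]
258 [ 68  70  68  71  71  67  52  99 107 105 108 107 110 110 109 107 112 108
 110 110 114 115 111 107 112 112 109 105 109 105 111 109 101  72  71  73
  69  70  69  70  67  74  71  71  73  72  69  73  68  72]
```

Run:
```python
from h import *
import pickle
np.set_printoptions(precision=3,suppress=True)
k=cam('wrist',pickle.load(open('w5.pkl','rb')))
A=[onz(k,(a,y),32) for a,y in((340.9,145),(340,165),(336,250),(335.6,258))]
print(*A);d=A[0]-A[3];print('yaw',np.arctan2(d[1],d[0]), np.arctan2(*(A[1]-A[2])[[1,0]]))
print('ends',onz(k,(341.4,133.8),32),onz(k,(335.2,269),32))
# height check: scene + side + wrist on level centre
a=cam('scene');b=cam('side')
print(tri([ray(a,408,157),ray(b,290,267),ray(k,337.5,203)]))
# knob triangulate
w2=cam('wrist',pickle.load(open('w2.pkl','rb')))
print('knob',tri([ray(k,163.5,73.5),ray(w2,468,199)]))
```

```text
[ 457.632 -287.816   32.   ] [ 440.098 -288.174   32.   ] [ 357.026 -289.703   32.   ] [ 348.405 -289.839   32.   ]
yaw 0.01851743515901755 0.01840031007179072
ends [ 467.153 -287.618   32.   ] [ 336.307 -290.178   32.   ]
(array([ 401.967, -291.389,   32.777]), [np.float64(3.0813987422471105), np.float64(2.0918021085452145), np.float64(4.312342723029866)])
knob (array([ 503.121, -161.31 ,   75.293]), [np.float64(1.088167668570046), np.float64(1.0881676685700472)])
```

Converted, -0.15 rad is -0.0477.

Emit:
hand_motion([
  [[0,0,0,0,0,-0.0477,85],[0,0,0,0,0,-0.0477,85],[0,0,0,0,0,-0.0477,85],[0,0,0,0,0,-0.0477,85],[0,0,0,0,0,-0.0477,85],[0,0,0,0,0,-0.0477,85],[0,0,0,0,0,-0.0477,85],[0,0,0,0,0,-0.0477,85],[0,0,0,0,0,-0.0477,85],[0,0,0,0,0,-0.0477,85],[0,0,0,0,0,-0.0477,85],[0,0,0,0,0,-0.0477,85]],
])

```text
clock: 11.4
eef_pos: [410.9, -273.9, 149.6]
tool_rot: [-3.141, -0.0, 1.855]
force: [0.7, -0.5, 0.6]
width: 84.7
gripper_force: 0.0
```

Emit:
hand_motion([
  [[0,0,0,0,0,-0.0477,85],[0,0,0,0,0,-0.0477,85],[0,0,0,0,0,-0.0477,85],[0,0,0,0,0,-0.0477,85],[0,0,0,0,0,-0.0477,85],[0,0,0,0,0,-0.0477,85],[0,0,0,0,0,-0.0477,85],[0,0,0,0,0,-0.0477,85],[0,0,0,0,0,-0.035,85],[0,0,0,0,0,0,85],[0,0,0,0,0,0,85],[0,0,0,0,0,0,85]],
])

```text
clock: 12.6
eef_pos: [410.6, -274.5, 149.6]
tool_rot: [-3.141, -0.0, -3.127]
force: [-0.7, 0.2, -0.2]
width: 85.2
gripper_force: 0.0
```

```bash
python3 -c "
from h import *
t=tool();print(t[2]['tool_rot'],t[2]['qpos'],delta([401.7,-288.9,149]))"
```

```text
[-3.14126662e+00 -4.02670223e-04 -3.12677645e+00] [ 0.93678333  0.59101262 -0.595959    2.01693029  0.51748342  0.68557937
  1.59439863] [  9.1345094  -14.25137654   0.62202578]
```

Converted, 40 mm is 0.1333, 35 mm is 0.1167, -0.004 rad is -0.0013.

Emit:
hand_motion([
  [[0.0167,-0.0233,0.0333,0,0,-0.0013,85],[0.0133,-0.0233,0.1,0,0,0,85],[0,0,0.1333,0,0,0,85],[0,0,0.1167,0,0,0,85],[0,0,0.0667,0,0,0,85],[0,0,0.0233,0,0,0,60],[0,0,0,0,0,0,50],[0,0,0,0,0,0,40],[0,0,0,0,0,0,40]],
])

```text
clock: 13.5
eef_pos: [402.4, -289.6, 8.7]
tool_rot: [-3.14, 0.002, -3.122]
force: [-0.9, -0.6, 0.8]
width: 39.9
gripper_force: 0.0
```

Emit:
hand_motion([
  [[0,0,0,0,0,0,0],[0,0,0,0,0,0,0],[0,0,0,0,0,0,0],[0,0,0,0,0,0,0]],
])

```text
clock: 13.9
eef_pos: [402.3, -289.3, 8.8]
tool_rot: [-3.14, 0.001, -3.122]
force: [-0.6, 0.2, 5.7]
width: 24.7
gripper_force: 60.2
```

Converted, 42 mm is 0.14, -40 mm is -0.1333.

Emit:
hand_motion([
  [[0,0,-0.0667,0,0,0,0],[0,0,-0.1333,0,0,0,0],[0,0,-0.1333,0,0,0,0],[-0.0533,0.1,0,0,0,0,0],[-0.0733,0.14,0,0,0,0,0],[-0.0733,0.14,0,0,0,0,0],[-0.0733,0.14,0,0,0,0,0],[-0.0733,0.14,0,0,0,0,0],[-0.0533,0.1,0,0,0,0,0],[-0.03,0.0567,0,0,0,0,0]],
])

```text
clock: 14.9
eef_pos: [527.2, -37.3, 108.2]
tool_rot: [3.14, 0.002, -3.117]
force: [0.5, -0.4, -2.9]
width: 25.1
gripper_force: 59.7
```

Emit:
hand_motion([
  [[0,0,0,0,0,0.0318,0],[0,0,0,0,0,0.0477,0],[0,0,0,0,0,0.0477,0],[0,0,0,0,0,0.0477,0],[0,0,0,0,0,0.0477,0],[0,0,0,0,0,0.0477,0],[0,0,0,0,0,0.0477,0],[0,0,0,0,0,0.0477,0],[0,0,0,0,0,0.0477,0],[0,0,0,0,0,0.0477,0],[0,0,0,0,0,0.0477,0],[0,0,0,0,0,0.0477,0]],
])

```text
clock: 16.1
eef_pos: [525.4, -41.3, 107.8]
tool_rot: [-3.141, -0.0, 1.406]
force: [-0.2, 0.5, -2.6]
width: 24.7
gripper_force: 59.7
```

Emit:
hand_motion([
  [[0,0,0,0,0,0.014,0],[0,0,0,0,0,0,0],[0,0,0,0,0,0,0],[0,0,0,0,0,0,0]],
])

```text
clock: 16.5
eef_pos: [525.7, -41.4, 107.6]
tool_rot: [-3.141, -0.0, 1.369]
force: [-0.1, -0.2, -3.5]
width: 24.9
gripper_force: 59.7
```

Run:
```python
from h import *
import pickle
t=tool();im=get_image('wrist');cv2.imwrite('pics/w6.png',im);pickle.dump(t,open('w6.pkl','wb'));print(t[2]['tool_rot'],t[2]['qpos'],delta([527.5,-40.9,t[1][2]]))
```

```text
[-3.14133293e+00 -1.63120691e-05  1.36853680e+00] [ 0.03423113  0.63516105 -0.0130692   1.97091296  0.01506504  0.53586196
 -0.19150457] [ 0.92710907  1.67453843 -0.05132852]
```

View pics/w6.png

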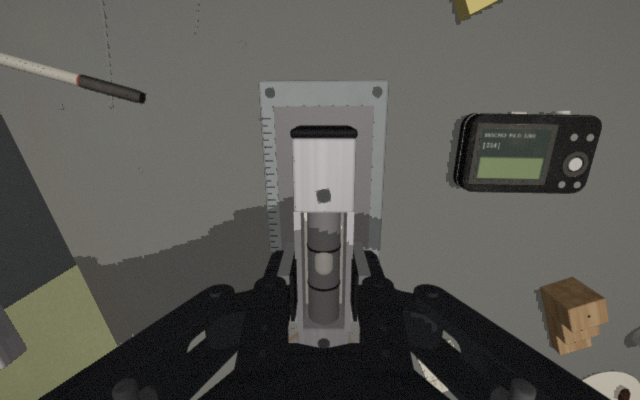

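The level hangs square over the plate (plate columns 262–386, level 293–357), with the bubble at (324,263) and its lines at rows 245 and 283.

Converted, 25 mm is 0.0833, 20 mm is 0.0667.

Emit:
hand_motion([
  [[0.0033,0.005,0.0333,0,0,0,0],[0,0,0.0833,0,0,0,0],[0,0,0.0667,0,0,0,0],[0,0,0.0233,0,0,0,0],[0,0,0,0,0,0,0],[0,0,0,0,0,0,0]],
])

```text
clock: 17.15
eef_pos: [527.8, -40.8, 45.8]
tool_rot: [3.141, 0.0, 1.368]
force: [0.8, 0.3, -2.2]
width: 24.9
gripper_force: 59.8
```

Emit:
hand_motion([
  [[0,0,0.0033,0,0,0,0],[0,0,0.0033,0,0,0,0],[0,0,0.0033,0,0,0,0],[0,0,0,0,0,0,0]],
])

```text
clock: 17.55
eef_pos: [527.5, -40.7, 42.7]
tool_rot: [3.141, 0.0, 1.368]
force: [-0.0, 0.5, -3.3]
width: 24.7
gripper_force: 59.8
```

Converted, 0.5 mm is 0.0017.

Emit:
hand_motion([
  [[0,0,0.0017,0,0,0,0],[0,0,0.0017,0,0,0,0],[0,0,0,0,0,0,0]],
])

```text
clock: 17.85
eef_pos: [527.6, -40.9, 42.4]
tool_rot: [3.141, 0.0, 1.368]
force: [-2.5, 0.0, 5.7]
width: 25.3
gripper_force: 61.0
```

Emit:
hand_motion([
  [[0,0,0.0017,0,0,0,0],[0,0,0.0017,0,0,0,0],[0,0,0,0,0,0,0]],
])

```text
clock: 18.15
eef_pos: [527.6, -40.9, 42.3]
tool_rot: [3.141, 0.0, 1.368]
force: [-4.3, 0.5, 15.3]
width: 25.2
gripper_force: 62.2
```

Converted, 0.7 mm is 0.0023.

Emit:
hand_motion([
  [[0,0,0.0023,0,0,0,0],[0,0,0.0023,0,0,0,0],[0,0,0,0,0,0,0],[0,0,0,0,0,0,0],[0,0,0,0,0,0,0]],
])

```text
clock: 18.65
eef_pos: [527.6, -40.9, 42.2]
tool_rot: [3.141, 0.0, 1.367]
force: [-5.2, 0.7, 28.2]
width: 24.9
gripper_force: 64.0
```

Emit:
hand_motion([
  [[0,0,-0.0033,0,0,0,0],[0,0,-0.0033,0,0,0,0],[0,0,0,0,0,0,27],[0,0,0,0,0,0,32],[0,0,0,0,0,0,38],[0,0,0,0,0,0,45],[0,0,0,0,0,0,45]],
])

```text
clock: 19.35
eef_pos: [527.4, -40.8, 40.9]
tool_rot: [-3.141, 0.0, 1.368]
force: [0.3, -0.0, 0.5]
width: 44.8
gripper_force: 0.0
```

Careful with the scale: shifts go in shares of 300 mm and turns go in shares of pi rad. That gives: -25 mm is -0.0833, -15 mm is -0.05.

Emit:
hand_motion([
  [[0,0,-0.05,0,0,0,50],[0,0,-0.0833,0,0,0,50],[0,0,-0.0833,0,0,0,50],[0,0,0,0,0,0,50],[0,0,0,0,0,0,50],[0,0,0,0,0,0,50]],
])

```text
clock: 19.95
eef_pos: [526.8, -40.7, 105.4]
tool_rot: [-3.14, 0.001, 1.368]
force: [-0.1, -0.1, -0.4]
width: 49.7
gripper_force: 0.0
```

Run:
```python
from h import *
import pickle
t=tool();im=get_image('wrist');cv2.imwrite('pics/w7.png',im);pickle.dump(t,open('w7.pkl','wb'));print(t[1])
g=cv2.cvtColor(im,cv2.COLOR_BGR2GRAY);print(g[150:300,318:330].mean(axis=1).round().astype(int))
```

```text
[526.77231921 -40.73359852 105.36498579]
[180 181 180 180 181 180 180 180 180 180 180 180 178 164 140 120 108  95
  94  97 101 107 128 162 176 177 177 177 174 155 124 111 108 109 109 109
 109 110 109 109 109 109 109 108 109 109 109 112 124 146 158 163 167 166
 164 153 146 141 127 122 118 116 112 105  96  82  73  71  71  71  72  72
  72  72  71  73  71  72  72  72  72  72  71  72  71  62  31  40  69  72
  72  72  71  71  70  72  72  72  72  72  72  72  72  72  72  72  72  71
  71  72  72  73  77  83  89 104 113 114 116 116 115 113  95  77  70  68
  68  71  80  98 114 116 115 115 115 116 115 115 116 115 115 115 116 115
 116 116 115 116 116 115]
```

Emit:
hand_motion([
  [[-0.0667,0,0,0,0,0,52],[-0.1167,0,0,0,0,0,52],[-0.1167,0,0,0,0,0,52],[-0.0833,0,0,0,0,0,52],[-0.0267,0,0,0,0,-0.0318,52],[0,0,0,0,0,-0.0477,52],[0,0,0,0,0,-0.0477,52],[0,0,0,0,0,-0.0477,52],[0,0,0,0,0,-0.0477,52],[0,0,0,0,0,-0.0477,52],[0,0,0,0,0,-0.0477,52],[0,0,0,0,0,-0.0477,52]],
])

```text
clock: 21.2
eef_pos: [502.0, -161.0, 105.1]
tool_rot: [-3.141, -0.002, 2.524]
force: [-0.6, -0.7, 0.1]
width: 52.1
gripper_force: 0.0
```

Emit:
hand_motion([
  [[0,0,0,0,0,-0.0477,52],[0,0,0,0,0,-0.0477,52],[0,0,0,0,0,-0.0477,52],[0,0,0,0,0,-0.0477,52],[0,0,0,0,0,-0.0477,52],[0,0,0,0,0,0,52],[0,0,0,0,0,0,52],[0,0,0,0,0,0,52]],
])

```text
clock: 22.0
eef_pos: [502.4, -161.2, 105.8]
tool_rot: [3.141, -0.001, -3.018]
force: [0.5, 0.6, 0.5]
width: 51.6
gripper_force: 0.0
```

```bash
python3 -c "
from h import *
t=tool();print(t[2]['tool_rot'],t[2]['qpos'],delta([503,-161.3,44]))"
```

```text
[ 3.14149655e+00 -8.94307095e-04 -3.01786529e+00] [ 0.62821828  0.69936403 -0.56876716  1.95999857  0.60378065  0.65725223
  1.36768598] [-0.5891075  -0.1941757  61.81350031]
```

Converted, 25 mm is 0.0833, 15 mm is 0.05.

Emit:
hand_motion([
  [[0,0,0.05,0,0,0,52],[0,0,0.0833,0,0,0,52],[0,0,0.05,0,0,0,52],[0,0,0.0233,0,0,0,52],[0,0,0,0,0,0,52],[0,0,0,0,0,0,52]],
])

```text
clock: 22.6
eef_pos: [503.1, -161.1, 44.6]
tool_rot: [-3.141, 0.0, -3.016]
force: [0.7, 0.0, 0.5]
width: 52.1
gripper_force: 0.0
```

Emit:
hand_motion([
  [[0,0,0,0,0,0,40],[0,0,0,0,0,0,30],[0,0,0,0,0,0,0],[0,0,0,0,0,0,0],[0,0,0,0,0,0,0],[0,0,0,0,0,0,0]],
])

```text
clock: 23.2
eef_pos: [503.1, -159.2, 45.5]
tool_rot: [3.14, 0.002, -3.015]
force: [-2.5, 4.3, 6.7]
width: 33.9
gripper_force: 59.2
```

Converted, 2 mm is 0.0067, -0.5 mm is -0.0017, 0.14 rad is 0.0446.

Emit:
hand_motion([
  [[0,0.0067,0,0,0,0,0],[0,0,0,0,0,0.0318,0],[0,0,0,0,0,0.0446,0],[0,0,0,0,0,0.0446,0],[0,0,0,0,0,0.0446,0],[0,0,0,0,0,0.0446,0],[0,0,0,0,0,0.0446,0],[0,0,0,0,0,0.0446,0],[0,0,0,0,0,0.0446,0],[0,0,0,0,0,0.0446,0],[0,0,-0.0017,0,0,0.0446,0],[0,0,0,0,0,0.0318,0]],
])

```text
clock: 24.4
eef_pos: [503.1, -159.0, 46.2]
tool_rot: [3.14, 0.001, 1.803]
force: [-1.1, 0.2, 8.7]
width: 34.2
gripper_force: 59.8
```

Emit:
hand_motion([
  [[0,0,0,0,0,0,0],[0,0,0,0,0,0,0],[0,0,0,0,0,0,0],[0,0,0,0,0,0,0],[0,0,0,0,0,0,0],[0,0,0,0,0,0,0],[0,0,0,0,0,0,0],[0,0,0,0,0,0,0],[0,0,0,0,0,0,0],[0,0,0,0,0,0,0],[0,0,0,0,0,0,0],[0,0,0,0,0,0,0]],
])

```text
clock: 25.6
eef_pos: [503.1, -159.0, 46.2]
tool_rot: [3.14, 0.001, 1.808]
force: [-1.1, 0.9, 7.1]
width: 33.9
gripper_force: 59.7
```

Emit:
hand_motion([
  [[0,0,0,0,0,0,0],[0,0,0,0,0,0,0],[0,0,0,0,0,0,0],[0,0,0,0,0,0,0],[0,0,0,0,0,0,0],[0,0,0,0,0,0,0],[0,0,0,0,0,0,0],[0,0,0,0,0,0,0],[0,0,0,0,0,0,0],[0,0,0,0,0,0,0],[0,0,0,0,0,0,0],[0,0,0,0,0,0,0]],
])

```text
clock: 26.8
eef_pos: [503.1, -159.0, 46.2]
tool_rot: [3.14, 0.001, 1.808]
force: [-1.6, 1.2, 7.9]
width: 34.4
gripper_force: 59.7
```

Run:
```python
from h import *
import pickle
t=tool();im=get_image('wrist');cv2.imwrite('pics/w8.png',im);pickle.dump(t,open('w8.pkl','wb'));print(t[1],t[2]['torque'])
```

```text
[ 503.0907971  -159.02497394   46.16817036] [ 0.1522909   0.37089618 -0.01833309]
```

View pics/w8.png

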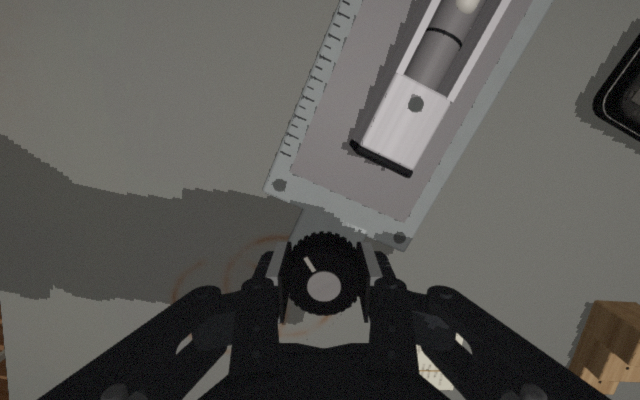

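The knob turned; the level's near line is at (443,37) and the bubble is only partly in view at (466,3), cut off by the image top. Here the camera sees the bubble only when yawed more than about 0.6 rad off the level's axis, so I'll regrip. First I'll estimate what remains.

Run:
```python
from h import *
import pickle
np.set_printoptions(precision=1,suppress=True)
k=cam('wrist',pickle.load(open('w8.pkl','rb')));im=cv2.imread('pics/w8.png');g=cv2.cvtColor(im,cv2.COLOR_BGR2GRAY)
o=np.array([527.5,-40.9]);u=np.array([-.2013,-.9795])
s=lambda p,z:(onz(k,p,z)[:2]-o)@u
print('cap',s((353,143),66),s((411,175),66),'line',s((443,37),62),s((443,37),66))
# profile along vial axis from line mid upward
c=calibration('wrist')
for d in np.arange(14,-8,-1.):
    X=np.r_[o+u*d,63];p=proj(k,X);
    v=g[int(round(p[1])),int(round(p[0]))] if 0<=p[1]<400 else -1
    print(d,np.round(p,0),v)
```

```text
cap 61.214262479545596 62.69587914080327 line 10.790787434301736 12.197730679348098
14.0 [443.  47.] 119
13.0 [444.  44.] 121
12.0 [446.  41.] 118
11.0 [447.  39.] 119
10.0 [448.  36.] 75
9.0 [450.  33.] 66
8.0 [451.  31.] 117
7.0 [453.  28.] 117
6.0 [454.  25.] 116
5.0 [456.  23.] 117
4.0 [457.  20.] 116
3.0 [458.  17.] 113
2.0 [460.  14.] 115
1.0 [461.  12.] 118
0.0 [463.   9.] 145
-1.0 [464.   6.] 159
-2.0 [466.   3.] 176
-3.0 [467.   0.] 181
-4.0 [469.  -2.] -1
-5.0 [470.  -5.] -1
-6.0 [472.  -8.] -1
-7.0 [473. -11.] -1
```

Converted, -0.4 mm is -0.0013, 0.14 rad is 0.0446.

Emit:
hand_motion([
  [[0,0,0,0,0,0.0318,0],[0,0,0,0,0,0.0446,0],[0,0,0,0,0,0.0446,0],[0,0,0,0,0,0.0446,0],[0,0,-0.0013,0,0,0.0446,0],[0,0,0,0,0,0.0446,0],[0,0,0,0,0,0.0446,0],[0,0,0,0,0,0.0446,0],[0,0,0,0,0,0.0318,0],[0,0,0,0,0,0,0],[0,0,0,0,0,0,0],[0,0,0,0,0,0,0]],
])

```text
clock: 28.05
eef_pos: [503.2, -158.9, 46.7]
tool_rot: [3.141, -0.002, 0.628]
force: [-0.1, 1.5, 10.6]
width: 34.5
gripper_force: 60.0
```

Emit:
hand_motion([
  [[0,0,0,0,0,0,0],[0,0,0,0,0,0,0],[0,0,0,0,0,0,0],[0,0,0,0,0,0,0],[0,0,0,0,0,0,0],[0,0,0,0,0,0,0],[0,0,0,0,0,0,0],[0,0,0,0,0,0,0],[0,0,0,0,0,0,0],[0,0,0,0,0,0,0],[0,0,0,0,0,0,0],[0,0,0,0,0,0,0]],
])

```text
clock: 29.25
eef_pos: [503.2, -158.9, 46.7]
tool_rot: [3.141, -0.002, 0.628]
force: [-1.2, 1.1, 9.7]
width: 34.2
gripper_force: 60.0
```

Emit:
hand_motion([
  [[0,0,0,0,0,0,0],[0,0,0,0,0,0,0],[0,0,0,0,0,0,0],[0,0,0,0,0,0,0],[0,0,0,0,0,0,0],[0,0,0,0,0,0,0],[0,0,0,0,0,0,0],[0,0,0,0,0,0,0],[0,0,0,0,0,0,0],[0,0,0,0,0,0,0],[0,0,0,0,0,0,0],[0,0,0,0,0,0,0]],
])

```text
clock: 30.45
eef_pos: [503.2, -158.9, 46.7]
tool_rot: [3.141, -0.002, 0.628]
force: [-1.6, 1.7, 9.5]
width: 34.0
gripper_force: 60.0
```

Create bub.py:
```python
import sys,pickle
from h import *
n=sys.argv[1]
t=tool();im=get_image('wrist');cv2.imwrite(f'pics/{n}.png',im);pickle.dump(t,open(n+'.pkl','wb'));k=cam('wrist',t)
print(t[1].round(1),t[2]['tool_rot'].round(3))
g=cv2.GaussianBlur(cv2.cvtColor(im,cv2.COLOR_BGR2GRAY),(3,3),0)
o=np.array([527.5,-40.9]);u=np.array([-.2013,-.9795]);w=np.array([u[1],-u[0]])
d=np.arange(20,-18,-.5);off=np.arange(-8,9,2)
G=np.array([[ (lambda p:int(g[int(round(p[1])),int(round(p[0]))]) if 0<=p[1]<399.4 and 0<=p[0]<639 else -1)(proj(k,np.r_[o+u*a+w*b,63])) for b in off] for a in d])
for a,r in zip(d,G):print(a,*r)
p=proj(k,np.r_[o,63]);print('centre px',np.round(p))
```

```bash
python3 bub.py w9
```

```text
[ 503.2 -158.9   46.7] [ 3.141e+00 -2.000e-03  6.280e-01]
20.0 88 98 108 116 107 100 84 82 84
19.5 88 99 109 117 107 100 86 82 84
19.0 87 100 108 116 108 100 85 82 85
18.5 88 98 107 115 108 100 84 81 84
18.0 88 97 108 115 107 99 85 83 82
17.5 87 98 109 115 107 99 85 82 80
17.0 86 99 107 114 107 99 85 82 78
16.5 87 99 108 115 106 99 86 82 79
16.0 88 99 107 114 105 99 86 81 80
15.5 87 99 108 114 105 100 82 82 82
15.0 88 98 108 114 106 100 82 82 82
14.5 87 98 109 114 106 100 81 83 81
14.0 86 99 108 114 106 100 82 82 82
13.5 87 99 108 115 106 100 83 80 83
13.0 88 99 108 115 106 99 82 80 82
12.5 87 98 108 114 106 99 81 81 83
12.0 84 98 108 114 107 100 81 81 84
11.5 58 97 108 113 106 100 79 81 83

[... 1344 characters left out ...]
 96 69 79 80
-8.5 33 92 104 107 103 97 51 80 80
-9.0 22 66 104 107 103 96 32 80 81
-9.5 50 32 89 105 99 74 25 79 81
-10.0 77 26 43 78 65 34 38 79 82
-10.5 86 61 26 30 29 19 63 78 81
-11.0 86 92 73 45 28 41 77 78 80
-11.5 85 94 99 88 66 80 81 79 79
-12.0 83 94 103 106 99 95 81 79 79
-12.5 84 95 103 108 102 95 80 78 79
-13.0 84 95 102 107 102 96 81 79 80
-13.5 83 95 102 106 102 95 76 79 79
-14.0 84 94 102 106 102 94 77 78 78
-14.5 83 94 101 106 101 95 77 77 78
-15.0 84 95 102 105 100 95 77 78 79
-15.5 84 95 102 105 100 95 80 78 79
-16.0 85 95 101 105 101 95 81 77 79
-16.5 84 94 101 106 101 97 81 76 80
-17.0 82 93 101 105 101 96 81 77 79
-17.5 82 93 101 104 101 97 81 77 80
centre px [114.  70.]
```

Converted, -0.06 rad is -0.0191.

Emit:
hand_motion([
  [[0,0,0,0,0,-0.0191,0],[0,0,0,0,0,-0.0191,0],[0,0,0,0,0,0,0],[0,0,0,0,0,0,0],[0,0,0,0,0,0,0],[0,0,0,0,0,0,0],[0,0,0,0,0,0,0],[0,0,0,0,0,0,0],[0,0,0,0,0,0,0],[0,0,0,0,0,0,0],[0,0,0,0,0,0,0],[0,0,0,0,0,0,0]],
])

```text
clock: 31.7
eef_pos: [503.2, -158.9, 46.7]
tool_rot: [3.141, -0.002, 0.748]
force: [-1.9, 0.8, 8.2]
width: 33.7
gripper_force: 59.9
```

Emit:
hand_motion([
  [[0,0,0,0,0,0,0],[0,0,0,0,0,0,0],[0,0,0,0,0,0,0],[0,0,0,0,0,0,0],[0,0,0,0,0,0,0],[0,0,0,0,0,0,0],[0,0,0,0,0,0,0],[0,0,0,0,0,0,0],[0,0,0,0,0,0,0],[0,0,0,0,0,0,0],[0,0,0,0,0,0,0],[0,0,0,0,0,0,0]],
], quiet=true)

```text
ok
```

Emit:
hand_motion([
  [[0,0,0,0,0,0,0],[0,0,0,0,0,0,0],[0,0,0,0,0,0,0],[0,0,0,0,0,0,0],[0,0,0,0,0,0,0],[0,0,0,0,0,0,0],[0,0,0,0,0,0,0],[0,0,0,0,0,0,0],[0,0,0,0,0,0,0],[0,0,0,0,0,0,0],[0,0,0,0,0,0,0],[0,0,0,0,0,0,0]],
])

```text
clock: 34.1
eef_pos: [503.2, -158.8, 46.7]
tool_rot: [3.141, -0.002, 0.748]
force: [-1.0, 2.0, 8.6]
width: 34.4
gripper_force: 59.9
```

```bash
python3 bub.py w10 | awk '{print $1,$4,$5,$6,$7}' | sed -n '1,1p;18,36p;48,66p'
python3 -c "
import cv2,numpy as np
a=[cv2.resize(cv2.imread(f'pics/{n}.png')[20:130,50:190],None,fx=4,fy=4,interpolation=2) for n in('w10',)]
cv2.imwrite('pics/c10.png',a[0])"
```

```text
[ 46.7] [ 3.141e+00 -2.000e-03
12.0 106 114 105 98
11.5 107 113 106 97
11.0 105 113 106 98
10.5 95 113 102 93
10.0 56 99 73 63
9.5 32 43 48 27
9.0 53 52 28 31
8.5 94 95 68 72
8.0 105 112 100 99
7.5 105 112 105 98
7.0 104 113 104 99
6.5 105 113 104 98
6.0 105 113 105 97
5.5 105 117 112 99
5.0 105 131 135 103
4.5 112 140 143 111
4.0 123 146 150 133
3.5 133 154 156 138
3.0 140 161 159 145
-3.0 146 169 161 160
-3.5 148 169 154 159
-4.0 141 170 172 157
-4.5 134 170 170 156
-5.0 123 167 171 155
-5.5 111 164 168 140
-6.0 105 152 162 115
-6.5 101 127 125 99
-7.0 101 110 105 96
-7.5 102 108 104 96
-8.0 102 108 103 97
-8.5 103 108 103 96
-9.0 99 108 103 95
-9.5 80 106 102 87
-10.0 39 57 86 37
-10.5 25 31 41 18
-11.0 70 39 29 40
-11.5 97 76 67 81
-12.0 101 107 97 95
```

View pics/c10.png

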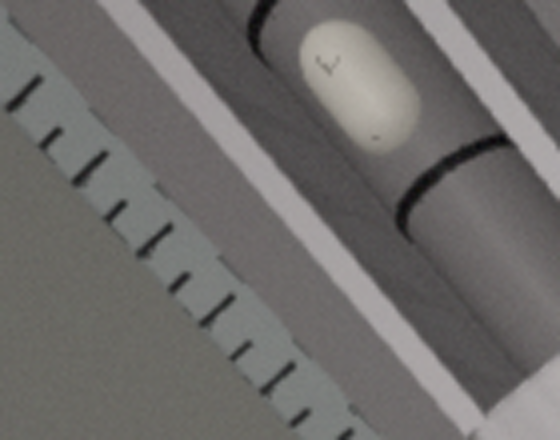

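The crop shows the pale bubble midway between the two dark lines, with about equal gaps at both ends (residual about 0.1 mm). The fingers still grip the knob, so I'm handing in.

```bash
python3 -c "
from cell import ctrl, get_image, calibration
print(ctrl.finish_job())"
```

```text
the job is handed in; nothing more can be done
None
```

I handed the job in at about 34 s. The specimen is upright in the tray beside the other two, and the level is on the plate, pressed down at about 28 N. The bubble reads centred to roughly half a millimetre, and the gripper is still holding the knob.

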